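# Weed out the weak cable clips

### The job

The cable clips parked on the leaning strip look alike, but some have tired springs. Squeeze each clip's handles to feel its stiffness, take every weak one off the strip and put it in the red reject tray. Leave the sound clips clipped on the strip where they are, and do not disturb the switch, the screwdriver or the tester.

Things in the scene. Friction and masses are not known exactly. Their poses are not given: they have to be found in the camera images.
- stand: Fixed stand: dark base 140 x 330 x 12 mm with a flat aluminium strip, 5 mm thick, 330 long, 150 high along its slope, that leans towards the robot, 34 deg from vertical. Four clips sit about 74 mm apart on its upper edge. Origin: underside of the stand, y along the strip, z up. The upper edge runs at x = -30, z = 135 mm in this frame.
- reject_tray: Fixed open red tray for rejects, 190 (x) x 200 (y) x 45 mm high outside, walls and floor 5 mm. Origin: centre of its underside. It may stand on either side of the stand.
- spare_switch: Bystander: small loose grey network switch, 110 x 180 x 36 mm, 0.7 kg; origin centre of underside.
- screwdriver: Bystander: loose screwdriver, 180 mm long, lying on the bench; origin under its middle.
- cable_tester: Bystander: loose yellow hand-held cable tester, 130 x 70 x 30 mm; origin centre of underside.
- clip_a: Black spring clip like a big clothes peg, 110 mm long, 36 wide, 70 g; all look the same. Origin on its hinge, a 16 mm steel barrel; z up through the handles, y along the hinge (and strip), x the way the handles are squeezed. Jaws reach z = -50 mm; the strip's edge meets the barrel at z = -8. Green finger pads, 32 mm wide, span z = 24 to 60, 57 mm apart over their outsides at z = 42.
- lever_a (a joint): Hinge of clip_a: 0 rad while it grips the strip, grows as the handles are squeezed, 0.45 at the stop (pads 38 mm apart); -0.1 shut on nothing. Push-back on each pad at z = 42: sound clip 8 N at first, 17 N squeezed to 45 mm apart, 21 N at the stop; weak clip a third (3, 6, 7 N). Nothing in between; any clip may be weak.
- clip_b: Black spring clip like a big clothes peg, 110 mm long, 36 wide, 70 g; all look the same. Origin on its hinge, a 16 mm steel barrel; z up through the handles, y along the hinge (and strip), x the way the handles are squeezed. Jaws reach z = -50 mm; the strip's edge meets the barrel at z = -8. Green finger pads, 32 mm wide, span z = 24 to 60, 57 mm apart over their outsides at z = 42.
- lever_b (a joint): Hinge of clip_b: 0 rad while it grips the strip, grows as the handles are squeezed, 0.45 at the stop (pads 38 mm apart); -0.1 shut on nothing. Push-back on each pad at z = 42: sound clip 8 N at first, 17 N squeezed to 45 mm apart, 21 N at the stop; weak clip a third (3, 6, 7 N). Nothing in between; any clip may be weak.
- clip_c: Black spring clip like a big clothes peg, 110 mm long, 36 wide, 70 g; all look the same. Origin on its hinge, a 16 mm steel barrel; z up through the handles, y along the hinge (and strip), x the way the handles are squeezed. Jaws reach z = -50 mm; the strip's edge meets the barrel at z = -8. Green finger pads, 32 mm wide, span z = 24 to 60, 57 mm apart over their outsides at z = 42.
- lever_c (a joint): Hinge of clip_c: 0 rad while it grips the strip, grows as the handles are squeezed, 0.45 at the stop (pads 38 mm apart); -0.1 shut on nothing. Push-back on each pad at z = 42: sound clip 8 N at first, 17 N squeezed to 45 mm apart, 21 N at the stop; weak clip a third (3, 6, 7 N). Nothing in between; any clip may be weak.
- clip_d: Black spring clip like a big clothes peg, 110 mm long, 36 wide, 70 g; all look the same. Origin on its hinge, a 16 mm steel barrel; z up through the handles, y along the hinge (and strip), x the way the handles are squeezed. Jaws reach z = -50 mm; the strip's edge meets the barrel at z = -8. Green finger pads, 32 mm wide, span z = 24 to 60, 57 mm apart over their outsides at z = 42.
- lever_d (a joint): Hinge of clip_d: 0 rad while it grips the strip, grows as the handles are squeezed, 0.45 at the stop (pads 38 mm apart); -0.1 shut on nothing. Push-back on each pad at z = 42: sound clip 8 N at first, 17 N squeezed to 45 mm apart, 21 N at the stop; weak clip a third (3, 6, 7 N). Nothing in between; any clip may be weak.
Mind the look-alikes: they are no part of the job. Leave any blue, orange or purple look-alike of the clip_b alone.

How it is judged (in metres and radians):
On the way, in this order (a step that is already met when the one before it is completed fails the run):
1. a clip's handles are squeezed (value of joint any of lever_a, lever_b, lever_c, lever_d above 0.15 rad), for 0.1 s.
2. a clip lies in the reject tray (((x of clip_a in the frame of reject_tray between -0.09 and 0.09 m and y of clip_a in the frame of reject_tray between -0.095 and 0.095 m and z of clip_a in the frame of reject_tray below 0.09 m and linear speed of clip_a below 0.03 m/s) or (x of clip_b in the frame of reject_tray between -0.09 and 0.09 m and y of clip_b in the frame of reject_tray between -0.095 and 0.095 m and z of clip_b in the frame of reject_tray below 0.09 m and linear speed of clip_b below 0.03 m/s) or (x of clip_c in the frame of reject_tray between -0.09 and 0.09 m and y of clip_c in the frame of reject_tray between -0.095 and 0.095 m and z of clip_c in the frame of reject_tray below 0.09 m and linear speed of clip_c below 0.03 m/s) or (x of clip_d in the frame of reject_tray between -0.09 and 0.09 m and y of clip_d in the frame of reject_tray between -0.095 and 0.095 m and z of clip_d in the frame of reject_tray below 0.09 m and linear speed of clip_d below 0.03 m/s))), for 0.2 s.
At the end, for the whole second after the job is handed in: Weak clips rest in the red tray, hinge inside its walls and under 90 mm above its underside. All sound clips still grip the strip (over 12 N in all), within 30 mm of where they were, hinge within 12 mm of its seat in height and depth, in line with the strip within 0.25 rad, at rest (((x of clip_a in the frame of stand between -0.0465171 and -0.0225171 m and z of clip_a in the frame of stand between 0.129603 and 0.153603 m and distance of clip_a from where it was at the start of the episode below 0.03 m and angle between the y axis of clip_a and the y axis of stand, either way round below 0.25 rad and linear speed of clip_a below 0.03 m/s and contact force between clip_a and stand above 12 N and angle between clip_a's own z axis and vertical between 0.35 and 0.85 rad) or (x of clip_a in the frame of reject_tray between -0.09 and 0.09 m and y of clip_a in the frame of reject_tray between -0.095 and 0.095 m and z of clip_a in the frame of reject_tray below 0.09 m and linear speed of clip_a below 0.03 m/s)) and ((x of clip_b in the frame of stand between -0.0465171 and -0.0225171 m and z of clip_b in the frame of stand between 0.129603 and 0.153603 m and distance of clip_b from where it was at the start of the episode below 0.03 m and angle between the y axis of clip_b and the y axis of stand, either way round below 0.25 rad and linear speed of clip_b below 0.03 m/s and contact force between clip_b and stand above 12 N and angle between clip_b's own z axis and vertical between 0.35 and 0.85 rad) or (x of clip_b in the frame of reject_tray between -0.09 and 0.09 m and y of clip_b in the frame of reject_tray between -0.095 and 0.095 m and z of clip_b in the frame of reject_tray below 0.09 m and linear speed of clip_b below 0.03 m/s)) and ((x of clip_c in the frame of stand between -0.0465171 and -0.0225171 m and z of clip_c in the frame of stand between 0.129603 and 0.153603 m and distance of clip_c from where it was at the start of the episode below 0.03 m and angle between the y axis of clip_c and the y axis of stand, either way round below 0.25 rad and linear speed of clip_c below 0.03 m/s and contact force between clip_c and stand above 12 N and angle between clip_c's own z axis and vertical between 0.35 and 0.85 rad) or (x of clip_c in the frame of reject_tray between -0.09 and 0.09 m and y of clip_c in the frame of reject_tray between -0.095 and 0.095 m and z of clip_c in the frame of reject_tray below 0.09 m and linear speed of clip_c below 0.03 m/s)) and ((x of clip_d in the frame of stand between -0.0465171 and -0.0225171 m and z of clip_d in the frame of stand between 0.129603 and 0.153603 m and distance of clip_d from where it was at the start of the episode below 0.03 m and angle between the y axis of clip_d and the y axis of stand, either way round below 0.25 rad and linear speed of clip_d below 0.03 m/s and contact force between clip_d and stand above 12 N and angle between clip_d's own z axis and vertical between 0.35 and 0.85 rad) or (x of clip_d in the frame of reject_tray between -0.09 and 0.09 m and y of clip_d in the frame of reject_tray between -0.095 and 0.095 m and z of clip_d in the frame of reject_tray below 0.09 m and linear speed of clip_d below 0.03 m/s)) and (height (world z) of each of clip_a, clip_b above 0.1 m or height (world z) of each of clip_a, clip_c above 0.1 m or height (world z) of each of clip_a, clip_d above 0.1 m or height (world z) of each of clip_b, clip_c above 0.1 m or height (world z) of each of clip_b, clip_d above 0.1 m or height (world z) of each of clip_c, clip_d above 0.1 m)); the robot touches nothing.
It fails at once if a bystander (switch, screwdriver, tester) is moved more than 20 mm (distance of any of spare_switch, screwdriver, cable_tester from where it was at the start of the episode above 0.02 m).
It also fails if it takes over 66 s, if anything falls off the work surface, if the arm or the gripper's body presses on something with over 40 N, if the wrist force passes 120 N, or if a joint passes its speed limit or range.

### The arm

A 7-joint arm with a two-finger parallel gripper is mounted at the origin on the work surface. World frame = base frame: x ahead of the robot, y to its left, z up, the work surface at z = 0. Lengths are in m, angles in degrees, forces in N, time in s.
With the tool pointing down it reaches from about 0.35 to 0.9 m from the base axis. Payload 19.9 kg.
Tool frame: the origin (TCP) lies where the fingers leave the gripper's body, on its centre line; the fingertips stand 73 mm ahead of it and the grasp point (between the pads) lies 54 mm ahead of it; z points along the fingers, y is the line along which they close (so a half turn about z gives the same grasp; the last joint's range is limited). The gripper opens to 85 mm and grips with 20 to 120 N. Pads are 22 mm wide; open, the fingers measure 114 mm over their backs; the gripper's body (76 mm by 85 mm) begins 54 mm behind the grasp point. The pads swing forward as they close: fully open they stand 13 mm farther back than shut.
Start: joints at [-70.502, 23.915, -0.59, 92.452, 0.269, 63.638, -3.037], TCP at [0.233, 0.58, 0.304] pointing down, gripper open.
Joint ranges: [-161.28, 161.28], [-22.2, 115.67], [-73.04, 71.86], [3.21, 147.25], [-68.34, 248.33], [10.77, 114.83], [-161.83, 161.83]. Speed limits (degrees/s): [108.29, 108.29, 136.94, 136.94, 172.46, 172.46, 172.46].

### API

Orientations are given as a 3x3 rotation matrix whose columns are the frame's x, y, z axes.
In Python, from bench import env gives the robot as it stands. The module is installed in compiled form; this text tells all that it offers.
- The arm moves only by the tool send_rows, never from a script. Its argument "motion" is a list of rows, each an object with "xyz": the shift along the tool's x, y, z in mm, a list of three; "yaw": the turn about the tool's z in rad; "claw": the gripper command: -1 is shut, 1 is fully open, values between are in proportion. In form: [{"xyz": [tx, ty, tz], "yaw": yaw, "claw": claw}, ...]. A call has 1 to 5 rows; each row shifts and turns the commanded pose from where the row before left it, along the tool's axes as they then stand; what a row does not reach is not made up. A row lasts 1/12 s, in which the tool goes at most 41.7 mm and 7.16 degrees, less where a joint would pass 70% of its speed; a pose out of reach is approached as far as the arm can. A call is refused whole if a number of a shift passes 41.7 or a number of a turn 0.125, either way. A call with a gripper value outside its range is refused whole. The fingers move at their own pace and stop on an object; "force" is the grip in N (left out, the last holds). Time passes only in rows, so rows that do not move let the fingers close. It gives the time, the measured TCP pose, the force, the opening and the grip force at its end, in the units of the state.
- env.observe(): the state, without advancing time (a new reading comes with each control period).
- env.get_image(name): name is "scene" or "top"; returns the picture (420x560x3 uint8, blue, green, red); there is no depth.
- env.camera_model(name): a dict with "vfov" (degrees; the focal length in pixels is half the picture's height over the tangent of half this angle, whatever the lens; pixels are square), "cx", "cy" (the principal point, pixels), "R" (3x3) and "t" (3): a world point X has camera coordinates R X + t. Camera axes: x right, y down, z forward; pixel columns grow to the right and rows downward; lengths in m; the calibration is good to about 2 mm. A picture is of the moment at which its call begins. camera_model takes no time and is no camera call.
- env.close_job(): hands the job in; it is judged then, once.
The state is a dict: "time": time; "q": joint angles; "dq": joint speeds; "joint_torque": joint torques, N m; "ee_pos": TCP position; "eef_rot": TCP orientation; "wrist_force": force on the tool from outside, world axes, zero at the start; "moment": the same for the moment, N m; "finger_gap": finger opening in m; "grip_force": force on a finger pad.
Only numpy, scipy, OpenCV 4.12 (cv2) and the standard library are available. Lean on these libraries where they do the work, as an engineer would, in place of code of your own. Each camera call takes 0.05 s, during which the arm holds its last target. There are 200 camera calls.

## Working session

There is one attempt and no reset: what is moved stays moved. The work goes in short steps, Python scripts to look and compute and a tool call to move; the robot and the scene stay as the last step left them, time stands still between calls to the robot, and variables do not carry over. Pictures are saved under pics/ and viewed, at most 10 in all, crops included, and the job is handed in when it is done.

Besides the shell and the picture viewer there is one more tool, called as name(argument=value, ...), one argument or row to a line, values as JSON. send_rows: Moves the arm, as the interface text tells. Its arguments: {"type":"object","properties":{"motion":{"type":"array","items":{"type":"object","properties":{"xyz":{"type":"array","items":{"type":"number"}},"yaw":{"type":"number"},"claw":{"type":"number"}}}},"force":{"type":"number"}},"required":["motion"]}

```bash
mkdir -p pics; python3 - <<'E'
from bench import env
import cv2,numpy as np
o=env.observe()
for k in o: print(k,np.round(o[k],3).tolist())
for n in("scene","top"):
    cv2.imwrite(f"pics/{n}0.png",env.get_image(n)); c=env.camera_model(n); print(n,c)
E
```

```text
time 0.0
q [-70.502, 23.947, -0.589, 92.486, 0.269, 63.637, -3.038]
dq [0.015, -0.027, -0.026, 0.066, -0.054, 0.037, 0.08]
joint_torque [0.0, -86.445, 0.679, -43.489, 0.019, 0.007, 0.0]
ee_pos [0.233, 0.58, 0.303]
eef_rot [[-0.928, 0.373, -0.0], [0.373, 0.928, -0.001], [-0.0, -0.001, -1.0]]
wrist_force [0.439, -0.115, 0.174]
moment [-0.009, -0.03, 0.067]
grip_force 0.0
finger_gap 0.085
scene {'vfov': 42.74391542257732, 'cx': 272.47609527456274, 'cy': 220.38944277661346, 'R': array([[ 4.78024461e-01,  8.78346336e-01,  5.73424468e-04],
       [ 6.65616962e-01, -3.61824139e-01, -6.52715368e-01],
       [-5.73102673e-01,  3.12395593e-01, -7.57603009e-01]]), 't': array([-0.27399075, -0.2741841 ,  1.70104043])}
top {'vfov': 44.94781945400482, 'cx': 274.432694859611, 'cy': 213.74378895994283, 'R': array([[-0.01675657, -0.99953742, -0.02538051],
       [-0.99661042,  0.01874149, -0.08010264],
       [ 0.08054125,  0.02395224, -0.99646344]]), 't': array([0.02323352, 0.5436386 , 1.20500866])}
```

View pics/scene0.png

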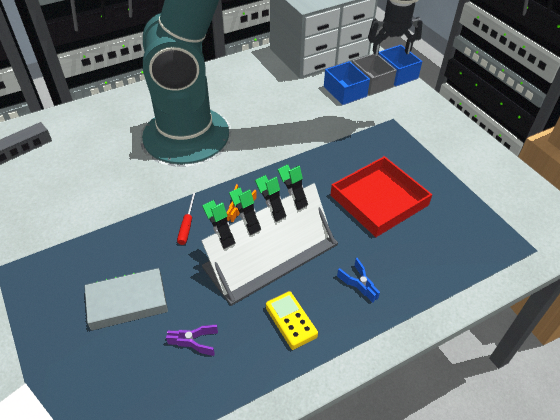

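View pics/top0.png

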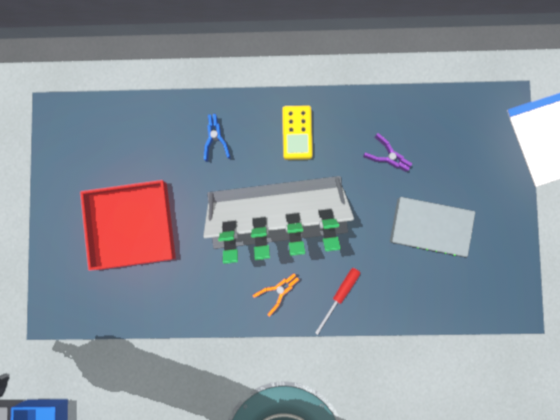

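The top view has the red tray centred near (128,225). The four clips have green pads near (230,245), (261,240), (296,235) and (330,232). The orange look-alike is at (280,290), and the screwdriver at (340,300), both on the robot's side of the stand.

```bash
cat > h.py <<'E'
from bench import env
import cv2,numpy as np
def ray(n,u,v):
    c=env.camera_model(n); f=210/np.tan(np.radians(c["vfov"]/2)); R,t=np.array(c["R"]),np.array(c["t"])
    d=R.T@np.array([(u-c["cx"])/f,(v-c["cy"])/f,1]); return -R.T@t,d/np.linalg.norm(d)
def onz(n,u,v,z):
    o,d=ray(n,u,v); return o+d*(z-o[2])/d[2]
def tri(p,q):
    o1,d1=ray("scene",*p); o2,d2=ray("top",*q)
    s=np.linalg.lstsq(np.c_[d1,-d2],o2-o1,rcond=None)[0]; a,b=o1+s[0]*d1,o2+s[1]*d2
    return (a+b)/2,np.linalg.norm(a-b)
def blobs(im,lo,hi,amin=15):
    m=cv2.inRange(cv2.cvtColor(im,cv2.COLOR_BGR2HSV),lo,hi)
    n,l,s,c=cv2.connectedComponentsWithStats(m)
    return [(c[i].round(1).tolist(),s[i].tolist()) for i in range(1,n) if s[i][4]>=amin],m
E
python3 - <<'E'
from h import *
a=cv2.imread("pics/scene0.png");b=cv2.imread("pics/top0.png")
for n,i in(("scene",a),("top",b)):
    print(n); [print(x) for x in blobs(i,(45,120,40),(80,255,255))[0]]
bl,m=blobs(b,(0,150,60),(6,255,255),500); 
for c,s in bl: print("red",c,s, onz("top",*c,0.025))
cs,_=cv2.findContours(m,0,1); k=max(cs,key=cv2.contourArea); bx=cv2.boxPoints(cv2.minAreaRect(k)); print([onz("top",*p,0.045).round(3) for p in bx])
A=cv2.resize(a[150:260,190:330],None,fx=5,fy=5,interpolation=cv2.INTER_CUBIC); B=cv2.resize(b[175:275,195:365],None,fx=4.5,fy=4.5,interpolation=cv2.INTER_CUBIC)
cv2.imwrite("pics/c1.png",A);cv2.imwrite("pics/c2.png",B)
E
```

```text
scene
([290.3, 173.5], [278, 164, 25, 20, 324])
([267.6, 184.4], [255, 175, 25, 20, 328])
([241.5, 197.2], [229, 187, 25, 22, 334])
([214.7, 210.3], [202, 200, 25, 22, 346])
top
([329.9, 223.5], [323, 219, 16, 10, 124])
([294.5, 227.9], [288, 223, 15, 10, 122])
([258.5, 232.1], [251, 227, 15, 10, 122])
([226.4, 236.0], [219, 231, 15, 10, 119])
([331.4, 243.6], [323, 237, 18, 14, 200])
([296.5, 247.9], [289, 242, 16, 13, 181])
([261.2, 252.3], [254, 245, 16, 15, 193])
([229.9, 255.9], [223, 249, 15, 14, 187])
red [128.4, 225.8] [81, 181, 91, 88, 6008] [0.52106852 0.36812658 0.025     ]
[array([0.603, 0.483, 0.045]), array([0.627, 0.279, 0.045]), array([0.441, 0.254, 0.045]), array([0.417, 0.455, 0.045])]
```

View pics/c1.png

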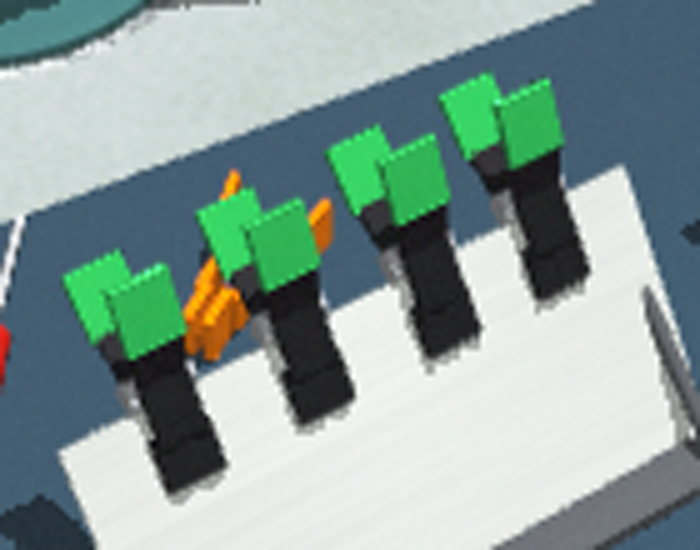

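View pics/c2.png

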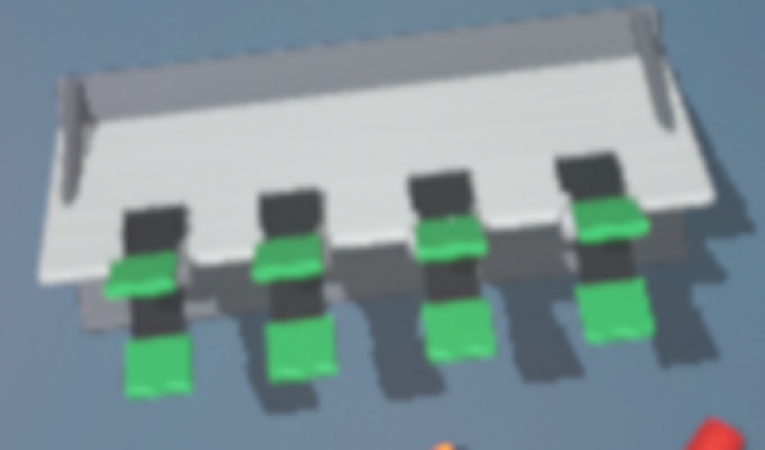

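Both crops show the four clips evenly spaced and leaning with the strip. Each has a far (+x) pad and a lower near (-x) pad. The orange look-alike lies on the bench behind clip 2, well below them. The strip's upper edge runs from top pixel (204,237) to (353,220).

```bash
python3 - <<'E'
from h import *
e=[onz("top",203.9,237.2,.135),onz("top",353.4,220.1,.135)]; print("edge",np.round(e,4),np.linalg.norm(e[0]-e[1]))
d=(e[0]-e[1]);d/=np.linalg.norm(d); n=np.array([d[1],-d[0],0]); print("y",d,"x",n)
for hi,lo in zip([(226.4,236),(258.5,232.1),(294.5,227.9),(329.9,223.5)],[(229.9,255.9),(261.2,252.3),(296.5,247.9),(331.4,243.6)]):
    P,Q=onz("top",*hi,.193),onz("top",*lo,.163)
    print(P.round(4),Q.round(4),"rel edge along/x:",[((p-e[1])@d*1000,(p-e[1])@n*1000) for p in(P,Q)])
E
```

```text
edge [[ 0.4861  0.1665  0.135 ]
 [ 0.5177 -0.1613  0.135 ]] 0.3293322001573635
y [-0.09577742  0.99540278  0.        ] x [0.99540278 0.09577742 0.        ]
[0.4857 0.11   0.193 ] [0.4443 0.1065 0.163 ] rel edge along/x: [(np.float64(273.1880505061627), np.float64(-5.882569526164793)), (np.float64(273.6687330977346), np.float64(-47.364134604374385))]
[0.4926 0.0432 0.193 ] [0.4508 0.0397 0.163 ] rel edge along/x: [(np.float64(205.97762659196212), np.float64(-5.408522253361372)), (np.float64(206.53597968619482), np.float64(-47.27644681498074))]
[ 0.4999 -0.0317  0.193 ] [ 0.4589 -0.0355  0.163 ] rel edge along/x: [(np.float64(130.80142617964427), np.float64(-5.2362498374215525)), (np.float64(130.90053322122287), np.float64(-46.461883875624466))]
[ 0.5077 -0.1051  0.193 ] [ 0.4667 -0.1097  0.163 ] rel edge along/x: [(np.float64(56.976926022647554), np.float64(-4.511388722792293)), (np.float64(56.29361579605029), np.float64(-45.763752973000976))]
```

send_rows(
  motion=[
    {"xyz":[0,0,0],"yaw":0.1093,"claw":1},
    {"xyz":[0,0,0],"yaw":0.1093,"claw":1},
    {"xyz":[0,0,0],"yaw":0.1093,"claw":1},
    {"xyz":[0,0,0],"yaw":0.1093,"claw":1},
    {"xyz":[0,0,0],"yaw":0.1093,"claw":1},
  ],
  force=20,
)

```text
time: 0.52
ee_pos: [0.2328, 0.5798, 0.3035]
eef_rot: [[-0.595, 0.804, -0.0], [0.804, 0.595, -0.001], [-0.0, -0.001, -1.0]]
wrist_force: [0.3, -0.7, -0.1]
finger_gap: 0.0854
grip_force: 0.0
```

send_rows(
  motion=[
    {"xyz":[0,0,0],"yaw":0.1093,"claw":1},
    {"xyz":[0,0,0],"yaw":0.1093,"claw":1},
    {"xyz":[0,0,0],"yaw":0.1093,"claw":1},
    {"xyz":[0,0,0],"yaw":0.1093,"claw":1},
    {"xyz":[0,0,0],"yaw":0.1093,"claw":1},
  ],
)

```text
time: 0.93
ee_pos: [0.2328, 0.5799, 0.3035]
eef_rot: [[-0.091, 0.996, -0.0], [0.996, 0.091, -0.001], [-0.001, -0.0, -1.0]]
wrist_force: [-1.1, -0.1, 0.5]
finger_gap: 0.0853
grip_force: 0.0
```

send_rows(
  motion=[
    {"xyz":[-35,13,0],"yaw":0,"claw":1},
    {"xyz":[-35,13,0],"yaw":0,"claw":1},
    {"xyz":[-35,13,0],"yaw":0,"claw":1},
    {"xyz":[-35,13,0],"yaw":0,"claw":1},
    {"xyz":[-35,13,0],"yaw":0,"claw":1},
  ],
)

```text
time: 1.35
ee_pos: [0.3147, 0.4102, 0.3036]
eef_rot: [[-0.096, 0.995, -0.0], [0.995, 0.096, -0.0], [-0.0, -0.0, -1.0]]
wrist_force: [1.0, -0.2, -0.4]
finger_gap: 0.0854
grip_force: 0.0
```

send_rows(
  motion=[
    {"xyz":[-35,13,0],"yaw":0,"claw":1},
    {"xyz":[-35,13,0],"yaw":0,"claw":1},
    {"xyz":[-35,13,0],"yaw":0,"claw":1},
    {"xyz":[-35,13,0],"yaw":0,"claw":1},
    {"xyz":[0,0,0],"yaw":0,"claw":1},
  ],
)

```text
time: 1.77
ee_pos: [0.3822, 0.2716, 0.304]
eef_rot: [[-0.089, 0.996, 0.0], [0.996, 0.089, -0.001], [-0.001, 0.0, -1.0]]
wrist_force: [1.2, -0.5, 0.3]
finger_gap: 0.0853
grip_force: 0.0
```

send_rows(
  motion=[
    {"xyz":[-34,13,0],"yaw":0,"claw":1},
    {"xyz":[-34,13,0],"yaw":0,"claw":1},
    {"xyz":[-34,13,0],"yaw":0,"claw":1},
    {"xyz":[-34,13,0],"yaw":0,"claw":1},
    {"xyz":[-34,13,0],"yaw":0,"claw":1},
  ],
)

```text
time: 2.18
ee_pos: [0.4608, 0.113, 0.3039]
eef_rot: [[-0.096, 0.995, -0.0], [0.995, 0.096, 0.0], [0.0, -0.0, -1.0]]
wrist_force: [0.8, 0.9, 1.0]
finger_gap: 0.0856
grip_force: 0.0
```

send_rows(
  motion=[
    {"xyz":[0,0,0],"yaw":0,"claw":1},
    {"xyz":[0,0,0],"yaw":0,"claw":1},
  ],
)

```text
time: 2.35
ee_pos: [0.461, 0.113, 0.3038]
eef_rot: [[-0.092, 0.996, -0.0], [0.996, 0.092, -0.0], [-0.0, -0.0, -1.0]]
wrist_force: [0.3, 0.3, -1.0]
finger_gap: 0.0851
grip_force: 0.0
```

send_rows(
  motion=[
    {"xyz":[-5,2,20],"yaw":0,"claw":1},
    {"xyz":[0,0,30],"yaw":0,"claw":1},
    {"xyz":[0,0,20],"yaw":0,"claw":1},
    {"xyz":[0,0,9],"yaw":0,"claw":1},
    {"xyz":[0,0,0],"yaw":0,"claw":1},
  ],
)

```text
time: 2.77
ee_pos: [0.462, 0.1104, 0.2234]
eef_rot: [[-0.097, 0.995, -0.003], [0.995, 0.097, -0.001], [-0.001, -0.003, -1.0]]
wrist_force: [-0.2, -0.4, -0.1]
finger_gap: 0.0852
grip_force: 0.0
```

send_rows(
  motion=[
    {"xyz":[0,0,0],"yaw":0,"claw":0.65},
    {"xyz":[0,0,0],"yaw":0,"claw":0.65},
    {"xyz":[0,0,0],"yaw":0,"claw":0.65},
  ],
)

```text
time: 3.02
ee_pos: [0.4634, 0.1102, 0.226]
eef_rot: [[-0.096, 0.995, 0.002], [0.995, 0.096, 0.001], [0.001, 0.002, -1.0]]
wrist_force: [0.5, -0.3, -0.5]
finger_gap: 0.0704
grip_force: 0.0
```

send_rows(
  motion=[
    {"xyz":[0,0,0],"yaw":0,"claw":0.57},
    {"xyz":[0,0,0],"yaw":0,"claw":0.57},
    {"xyz":[0,0,0],"yaw":0,"claw":0.57},
  ],
)

```text
time: 3.27
ee_pos: [0.4637, 0.1101, 0.2257]
eef_rot: [[-0.096, 0.995, 0.002], [0.995, 0.096, 0.001], [0.001, 0.002, -1.0]]
wrist_force: [5.7, 1.4, 4.8]
finger_gap: 0.0668
grip_force: 2.8
```

send_rows(
  motion=[
    {"xyz":[0,0,0],"yaw":0,"claw":0.5},
    {"xyz":[0,0,0],"yaw":0,"claw":0.5},
    {"xyz":[0,0,0],"yaw":0,"claw":0.5},
  ],
)

```text
time: 3.52
ee_pos: [0.4636, 0.1101, 0.2258]
eef_rot: [[-0.096, 0.995, 0.002], [0.995, 0.096, 0.001], [0.001, 0.002, -1.0]]
wrist_force: [0.7, 0.6, 14.9]
finger_gap: 0.0655
grip_force: 18.8
```

send_rows(
  motion=[
    {"xyz":[0,0,0],"yaw":0,"claw":0.75},
    {"xyz":[0,0,0],"yaw":0,"claw":1},
    {"xyz":[0,0,-15],"yaw":0,"claw":1},
    {"xyz":[0,0,-30],"yaw":0,"claw":1},
    {"xyz":[0,0,-20],"yaw":0,"claw":1},
  ],
)

```text
time: 3.93
ee_pos: [0.4626, 0.1095, 0.2911]
eef_rot: [[-0.095, 0.995, -0.001], [0.995, 0.095, -0.001], [-0.001, -0.001, -1.0]]
wrist_force: [0.9, 0.3, 0.1]
finger_gap: 0.0854
grip_force: 0.0
```

send_rows(
  motion=[
    {"xyz":[-34,0,0],"yaw":0,"claw":1},
    {"xyz":[-34,0,0],"yaw":0,"claw":1},
    {"xyz":[0,0,0],"yaw":0,"claw":1},
    {"xyz":[0,0,0],"yaw":0,"claw":1},
  ],
)

```text
time: 4.27
ee_pos: [0.4691, 0.0406, 0.2897]
eef_rot: [[-0.093, 0.996, -0.001], [0.996, 0.093, -0.0], [-0.0, -0.001, -1.0]]
wrist_force: [0.1, 1.1, 0.2]
finger_gap: 0.0852
grip_force: 0.0
```

```bash
python3 - <<'E'
from h import *
b=env.get_image("scene"); cv2.imwrite("pics/s1.png",cv2.resize(b[80:290,150:430],None,fx=2.8,fy=2.8,interpolation=cv2.INTER_CUBIC)); o=env.observe(); print(o['time'],o['ee_pos'])
print(blobs(b,(45,120,40),(80,255,255))[0])
E
```

```text
4.3167 [0.46911899 0.04189703 0.28963746]
[([292.1, 174.4], [281, 165, 22, 19, 262]), ([267.3, 184.7], [255, 175, 25, 20, 313]), ([241.5, 197.3], [229, 187, 25, 22, 330]), ([214.7, 210.4], [202, 200, 25, 22, 351])]
```

View pics/s1.png

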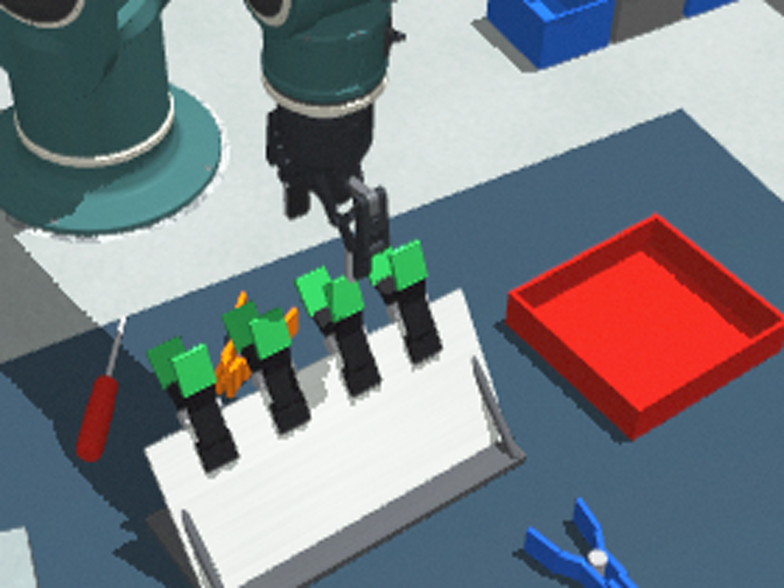

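Clip 1 has not moved (its far pad is at about crop (410,265)), and the gripper stands over clip 2. I'll squeeze clip 2 the same way.

send_rows(
  motion=[
    {"xyz":[0,0,20],"yaw":0,"claw":1},
    {"xyz":[0,0,25],"yaw":0,"claw":1},
    {"xyz":[0,0,18],"yaw":0,"claw":1},
    {"xyz":[0,0,0],"yaw":0,"claw":0.65},
    {"xyz":[0,0,0],"yaw":0,"claw":0.65},
  ],
)

```text
time: 4.73
ee_pos: [0.4692, 0.0428, 0.2266]
eef_rot: [[-0.097, 0.995, -0.002], [0.995, 0.097, -0.001], [-0.001, -0.002, -1.0]]
wrist_force: [1.6, 0.2, 0.5]
finger_gap: 0.0705
grip_force: 0.7
```

send_rows(
  motion=[
    {"xyz":[0,0,0],"yaw":0,"claw":0.57},
    {"xyz":[0,0,0],"yaw":0,"claw":0.57},
    {"xyz":[0,0,0],"yaw":0,"claw":0.57},
  ],
)

```text
time: 4.98
ee_pos: [0.4699, 0.0425, 0.2279]
eef_rot: [[-0.096, 0.995, 0.002], [0.995, 0.096, 0.001], [0.0, 0.002, -1.0]]
wrist_force: [0.9, 1.1, 1.0]
finger_gap: 0.0671
grip_force: 0.8
```

send_rows(
  motion=[
    {"xyz":[0,0,0],"yaw":0,"claw":0.5},
    {"xyz":[0,0,0],"yaw":0,"claw":0.5},
    {"xyz":[0,0,0],"yaw":0,"claw":0.5},
  ],
)

```text
time: 5.23
ee_pos: [0.4692, 0.0424, 0.2278]
eef_rot: [[-0.096, 0.995, -0.0], [0.995, 0.096, 0.001], [0.001, -0.0, -1.0]]
wrist_force: [-7.2, 1.0, 13.4]
finger_gap: 0.0644
grip_force: 13.0
```

send_rows(
  motion=[
    {"xyz":[0,0,0],"yaw":0,"claw":0.75},
    {"xyz":[0,0,0],"yaw":0,"claw":1},
    {"xyz":[0,0,-15],"yaw":0,"claw":1},
    {"xyz":[0,0,-30],"yaw":0,"claw":1},
    {"xyz":[0,0,-18],"yaw":0,"claw":1},
  ],
)

```text
time: 5.65
ee_pos: [0.4697, 0.0419, 0.2919]
eef_rot: [[-0.095, 0.995, 0.001], [0.995, 0.095, -0.0], [-0.0, 0.001, -1.0]]
wrist_force: [-0.6, -0.4, 0.7]
finger_gap: 0.0856
grip_force: 0.0
```

send_rows(
  motion=[
    {"xyz":[-37,0,0],"yaw":0,"claw":1},
    {"xyz":[-38,0,0],"yaw":0,"claw":1},
    {"xyz":[0,0,0],"yaw":0,"claw":1},
    {"xyz":[0,0,0],"yaw":0,"claw":1},
  ],
)

```text
time: 5.98
ee_pos: [0.4766, -0.0343, 0.2902]
eef_rot: [[-0.092, 0.996, 0.0], [0.996, 0.092, -0.0], [-0.0, 0.0, -1.0]]
wrist_force: [0.1, 0.3, -0.2]
finger_gap: 0.085
grip_force: 0.0
```

send_rows(
  motion=[
    {"xyz":[0,0,20],"yaw":0,"claw":1},
    {"xyz":[0,0,25],"yaw":0,"claw":1},
    {"xyz":[0,0,19],"yaw":0,"claw":1},
    {"xyz":[0,0,0],"yaw":0,"claw":0.65},
    {"xyz":[0,0,0],"yaw":0,"claw":0.65},
  ],
)

```text
time: 6.4
ee_pos: [0.4769, -0.0319, 0.226]
eef_rot: [[-0.096, 0.995, -0.001], [0.995, 0.096, -0.001], [-0.0, -0.001, -1.0]]
wrist_force: [5.0, 0.6, -1.6]
finger_gap: 0.0703
grip_force: 2.3
```

send_rows(
  motion=[
    {"xyz":[0,0,0],"yaw":0,"claw":0.57},
    {"xyz":[0,0,0],"yaw":0,"claw":0.57},
    {"xyz":[0,0,0],"yaw":0,"claw":0.57},
  ],
)

```text
time: 6.65
ee_pos: [0.4778, -0.0321, 0.2276]
eef_rot: [[-0.096, 0.995, 0.003], [0.995, 0.096, 0.0], [0.0, 0.003, -1.0]]
wrist_force: [4.4, 1.2, -2.2]
finger_gap: 0.067
grip_force: 2.4
```

send_rows(
  motion=[
    {"xyz":[0,0,0],"yaw":0,"claw":0.5},
    {"xyz":[0,0,0],"yaw":0,"claw":0.5},
    {"xyz":[0,0,0],"yaw":0,"claw":0.5},
  ],
)

```text
time: 6.9
ee_pos: [0.4776, -0.0322, 0.2278]
eef_rot: [[-0.096, 0.995, 0.003], [0.995, 0.096, 0.001], [0.001, 0.003, -1.0]]
wrist_force: [-2.4, 1.5, 9.8]
finger_gap: 0.0647
grip_force: 19.8
```

send_rows(
  motion=[
    {"xyz":[0,0,0],"yaw":0,"claw":0.75},
    {"xyz":[0,0,0],"yaw":0,"claw":1},
    {"xyz":[0,0,-15],"yaw":0,"claw":1},
    {"xyz":[0,0,-30],"yaw":0,"claw":1},
    {"xyz":[0,0,-18],"yaw":0,"claw":1},
  ],
)

```text
time: 7.32
ee_pos: [0.4768, -0.0328, 0.2912]
eef_rot: [[-0.095, 0.995, 0.001], [0.995, 0.095, -0.0], [-0.0, 0.001, -1.0]]
wrist_force: [0.6, -0.3, -0.4]
finger_gap: 0.0849
grip_force: 0.0
```

send_rows(
  motion=[
    {"xyz":[-37,0,0],"yaw":0,"claw":1},
    {"xyz":[-37,0,0],"yaw":0,"claw":1},
    {"xyz":[0,0,0],"yaw":0,"claw":1},
    {"xyz":[0,0,0],"yaw":0,"claw":1},
  ],
)

```text
time: 7.65
ee_pos: [0.4835, -0.1079, 0.2894]
eef_rot: [[-0.093, 0.996, 0.0], [0.996, 0.093, -0.001], [-0.001, 0.0, -1.0]]
wrist_force: [0.1, -0.3, -0.7]
finger_gap: 0.0857
grip_force: 0.0
```

send_rows(
  motion=[
    {"xyz":[0,0,20],"yaw":0,"claw":1},
    {"xyz":[0,0,25],"yaw":0,"claw":1},
    {"xyz":[0,0,18],"yaw":0,"claw":1},
    {"xyz":[0,0,0],"yaw":0,"claw":0.65},
    {"xyz":[0,0,0],"yaw":0,"claw":0.65},
  ],
)

```text
time: 8.07
ee_pos: [0.4837, -0.1054, 0.226]
eef_rot: [[-0.097, 0.995, -0.001], [0.995, 0.097, -0.0], [0.0, -0.001, -1.0]]
wrist_force: [2.4, -0.1, -0.3]
finger_gap: 0.0708
grip_force: 0.7
```

send_rows(
  motion=[
    {"xyz":[0,0,0],"yaw":0,"claw":0.57},
    {"xyz":[0,0,0],"yaw":0,"claw":0.57},
    {"xyz":[0,0,0],"yaw":0,"claw":0.57},
  ],
)

```text
time: 8.32
ee_pos: [0.4843, -0.1059, 0.227]
eef_rot: [[-0.096, 0.995, 0.002], [0.995, 0.096, 0.0], [0.0, 0.002, -1.0]]
wrist_force: [0.8, 0.4, 1.8]
finger_gap: 0.067
grip_force: 0.9
```

send_rows(
  motion=[
    {"xyz":[0,0,0],"yaw":0,"claw":0.5},
    {"xyz":[0,0,0],"yaw":0,"claw":0.5},
    {"xyz":[0,0,0],"yaw":0,"claw":0.5},
  ],
)

```text
time: 8.57
ee_pos: [0.4837, -0.1062, 0.2268]
eef_rot: [[-0.096, 0.995, 0.0], [0.995, 0.096, 0.001], [0.001, 0.0, -1.0]]
wrist_force: [-7.6, 2.5, 13.6]
finger_gap: 0.0644
grip_force: 12.2
```

send_rows(
  motion=[
    {"xyz":[0,0,0],"yaw":0,"claw":0.42},
    {"xyz":[0,0,0],"yaw":0,"claw":0.42},
    {"xyz":[0,0,0],"yaw":0,"claw":0.42},
  ],
)

```text
time: 8.82
ee_pos: [0.4829, -0.1064, 0.2267]
eef_rot: [[-0.095, 0.995, -0.002], [0.995, 0.095, 0.001], [0.001, -0.002, -1.0]]
wrist_force: [-15.1, 2.3, 20.9]
finger_gap: 0.0627
grip_force: 18.3
```

send_rows(
  motion=[
    {"xyz":[0,0,0],"yaw":0,"claw":0.34},
    {"xyz":[0,0,0],"yaw":0,"claw":0.34},
    {"xyz":[0,0,0],"yaw":0,"claw":0.34},
  ],
)

```text
time: 9.07
ee_pos: [0.4829, -0.1064, 0.2267]
eef_rot: [[-0.095, 0.995, -0.002], [0.995, 0.095, 0.001], [0.001, -0.002, -1.0]]
wrist_force: [-14.5, 1.6, 21.3]
finger_gap: 0.0623
grip_force: 18.3
```

send_rows(
  motion=[
    {"xyz":[0,-1,-1],"yaw":0,"claw":0.34},
    {"xyz":[0,0,0],"yaw":0,"claw":0.34},
    {"xyz":[0,0,0],"yaw":0,"claw":0.34},
  ],
)

```text
time: 9.32
ee_pos: [0.4813, -0.1065, 0.2273]
eef_rot: [[-0.095, 0.995, -0.003], [0.995, 0.095, 0.001], [0.001, -0.003, -1.0]]
wrist_force: [-15.5, -0.3, 13.8]
finger_gap: 0.0597
grip_force: 19.6
```

send_rows(
  motion=[
    {"xyz":[0,-1,-1],"yaw":0,"claw":0.34},
    {"xyz":[0,0,0],"yaw":0,"claw":0.34},
    {"xyz":[0,0,0],"yaw":0,"claw":0.34},
  ],
)

```text
time: 9.57
ee_pos: [0.4802, -0.1065, 0.228]
eef_rot: [[-0.095, 0.995, -0.003], [0.995, 0.095, 0.001], [0.001, -0.003, -1.0]]
wrist_force: [-13.0, 0.5, 9.2]
finger_gap: 0.0575
grip_force: 18.9
```

send_rows(
  motion=[
    {"xyz":[0,-2,-1],"yaw":0,"claw":0.25},
    {"xyz":[0,0,0],"yaw":0,"claw":0.25},
    {"xyz":[0,0,0],"yaw":0,"claw":0.25},
  ],
)

```text
time: 9.82
ee_pos: [0.4788, -0.1067, 0.2292]
eef_rot: [[-0.095, 0.995, -0.002], [0.995, 0.095, 0.001], [0.001, -0.002, -1.0]]
wrist_force: [-8.6, 0.9, 6.0]
finger_gap: 0.055
grip_force: 19.2
```

send_rows(
  motion=[
    {"xyz":[0,-2,0],"yaw":0,"claw":0.2},
    {"xyz":[0,0,0],"yaw":0,"claw":0.2},
    {"xyz":[0,0,0],"yaw":0,"claw":0.2},
  ],
)

```text
time: 10.07
ee_pos: [0.4779, -0.1067, 0.2292]
eef_rot: [[-0.096, 0.995, 0.001], [0.995, 0.096, -0.0], [-0.0, 0.001, -1.0]]
wrist_force: [0.5, -0.2, -0.5]
finger_gap: 0.055
grip_force: 19.0
```

```bash
python3 - <<'E'
from h import *
b=env.get_image("scene"); cv2.imwrite("pics/s2.png",cv2.resize(b[130:270,150:340],None,fx=4.2,fy=4.2,interpolation=cv2.INTER_CUBIC)); o=env.observe(); print(o['time'],o['ee_pos'],o['wrist_force'],o['finger_gap'],o['grip_force'])
E
```

```text
10.1167 [ 0.47790736 -0.10668223  0.22914389] [-0.0474483  -0.09030436 -1.12033813] 0.055186357278750243 19.06961193541065
```

View pics/s2.png

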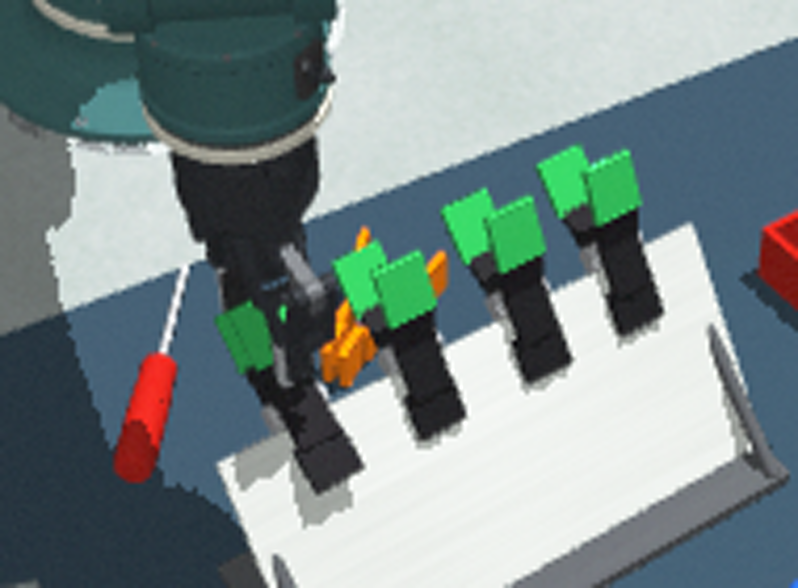

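The clip at the left of the crop, clip 4, is squeezed: its front jaw stands off the strip at about (335,490), and the wrist is unloaded. Next I'll ease the fingers open in steps and read the force.

send_rows(
  motion=[
    {"xyz":[0,0,0],"yaw":0,"claw":0.34},
    {"xyz":[0,0,0],"yaw":0,"claw":0.34},
    {"xyz":[0,0,0],"yaw":0,"claw":0.34},
  ],
)

```text
time: 10.37
ee_pos: [0.4783, -0.1067, 0.2292]
eef_rot: [[-0.096, 0.995, 0.001], [0.995, 0.096, -0.0], [-0.0, 0.001, -1.0]]
wrist_force: [2.5, 0.7, 2.3]
finger_gap: 0.0573
grip_force: 5.8
```

send_rows(
  motion=[
    {"xyz":[0,1,0],"yaw":0,"claw":0.4},
    {"xyz":[0,0,0],"yaw":0,"claw":0.4},
    {"xyz":[0,0,0],"yaw":0,"claw":0.4},
  ],
)

```text
time: 10.62
ee_pos: [0.4789, -0.1067, 0.229]
eef_rot: [[-0.096, 0.995, 0.0], [0.995, 0.096, -0.0], [-0.0, 0.0, -1.0]]
wrist_force: [0.9, 0.8, 4.1]
finger_gap: 0.0598
grip_force: 5.1
```

send_rows(
  motion=[
    {"xyz":[0,1,0],"yaw":0,"claw":0.46},
    {"xyz":[0,0,0],"yaw":0,"claw":0.46},
    {"xyz":[0,0,0],"yaw":0,"claw":0.46},
  ],
)

```text
time: 10.87
ee_pos: [0.4795, -0.1065, 0.2288]
eef_rot: [[-0.096, 0.995, -0.001], [0.995, 0.096, -0.0], [0.0, -0.001, -1.0]]
wrist_force: [-1.5, -0.3, 4.1]
finger_gap: 0.0623
grip_force: 5.3
```

send_rows(
  motion=[
    {"xyz":[0,-2,0],"yaw":0,"claw":0.2},
    {"xyz":[0,0,0],"yaw":0,"claw":0.1},
    {"xyz":[0,0,0],"yaw":0,"claw":0.1},
  ],
  force=25,
)

```text
time: 11.12
ee_pos: [0.476, -0.1069, 0.2282]
eef_rot: [[-0.095, 0.995, -0.004], [0.995, 0.095, 0.0], [0.001, -0.004, -1.0]]
wrist_force: [-11.7, -0.6, 4.3]
finger_gap: 0.0538
grip_force: 25.6
```

send_rows(
  motion=[
    {"xyz":[0,-3,-4],"yaw":0,"claw":0.1},
    {"xyz":[0,-5,-7],"yaw":0,"claw":0.1},
    {"xyz":[0,-6,-9],"yaw":0,"claw":0.1},
    {"xyz":[0,0,0],"yaw":0,"claw":0.1},
  ],
)

```text
time: 11.45
ee_pos: [0.4634, -0.1085, 0.2504]
eef_rot: [[-0.095, 0.995, 0.002], [0.995, 0.095, 0.0], [0.0, 0.002, -1.0]]
wrist_force: [0.6, 0.2, -0.5]
finger_gap: 0.0521
grip_force: 24.0
```

send_rows(
  motion=[
    {"xyz":[0,-9,-13],"yaw":0,"claw":0.1},
    {"xyz":[0,-9,-13],"yaw":0,"claw":0.1},
    {"xyz":[0,-9,-14],"yaw":0,"claw":0.1},
    {"xyz":[0,-9,-14],"yaw":0,"claw":0.1},
    {"xyz":[0,0,-15],"yaw":0,"claw":0.1},
  ],
)

```text
time: 11.87
ee_pos: [0.4267, -0.1118, 0.3184]
eef_rot: [[-0.095, 0.995, -0.0], [0.995, 0.095, 0.001], [0.001, -0.0, -1.0]]
wrist_force: [0.7, 0.2, -0.6]
finger_gap: 0.0517
grip_force: 24.2
```

send_rows(
  motion=[
    {"xyz":[0,0,-25],"yaw":0,"claw":0.1},
    {"xyz":[0,0,-25],"yaw":0,"claw":0.1},
    {"xyz":[0,0,-20],"yaw":0,"claw":0.1},
    {"xyz":[0,0,0],"yaw":0,"claw":0.1},
  ],
)

```text
time: 12.2
ee_pos: [0.429, -0.1118, 0.3913]
eef_rot: [[-0.096, 0.995, 0.005], [0.995, 0.096, 0.001], [0.0, 0.005, -1.0]]
wrist_force: [-0.1, -0.3, -0.5]
finger_gap: 0.0518
grip_force: 24.3
```

```bash
python3 - <<'E'
from h import *
b=env.get_image("scene"); cv2.imwrite("pics/s3.png",cv2.resize(b[80:290,150:430],None,fx=2.8,fy=2.8,interpolation=cv2.INTER_CUBIC)); o=env.observe(); print(o['time'],o['ee_pos'],o['wrist_force'],o['finger_gap'],o['grip_force'])
print(blobs(b,(45,120,40),(80,255,255))[0])
E
```

```text
12.25 [ 0.42857275 -0.11151739  0.38939401] [-1.09470683  0.24593171 -0.01665117] 0.052229035414084274 24.24366284161806
[([190.3, 147.9], [183, 138, 14, 22, 195]), ([290.3, 173.4], [278, 164, 25, 20, 324]), ([267.4, 184.2], [255, 175, 25, 20, 336]), ([241.3, 197.2], [229, 187, 25, 22, 332])]
```

View pics/s3.png

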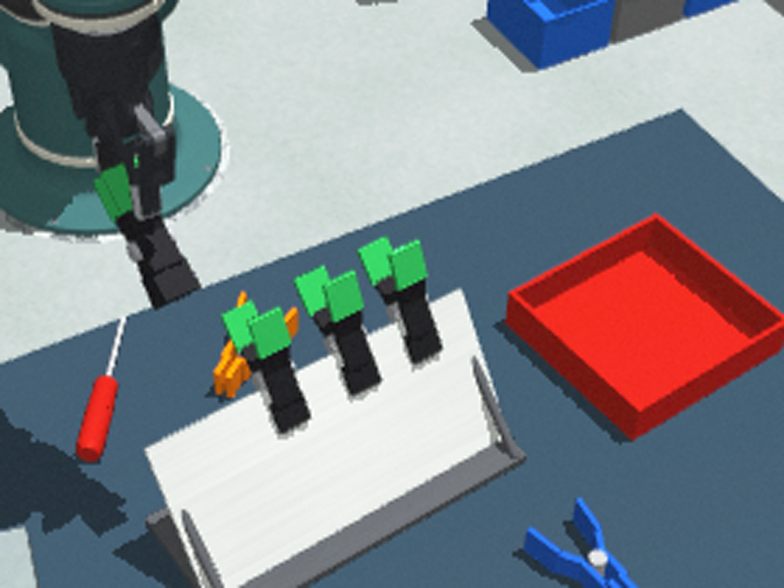

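Clip 4 hangs in the gripper at about (150,240), clear of the strip, and the other three have not moved. Now to the tray.

send_rows(
  motion=[
    {"xyz":[20,5,0],"yaw":0,"claw":0.1},
    {"xyz":[35,8,0],"yaw":0,"claw":0.1},
    {"xyz":[35,8,0],"yaw":0,"claw":0.1},
    {"xyz":[35,8,0],"yaw":0,"claw":0.1},
    {"xyz":[35,8,0],"yaw":0,"claw":0.1},
  ],
)

```text
time: 12.67
ee_pos: [0.4491, 0.0531, 0.3871]
eef_rot: [[-0.096, 0.995, -0.001], [0.995, 0.096, 0.0], [0.0, -0.001, -1.0]]
wrist_force: [1.3, -0.2, -0.1]
finger_gap: 0.0517
grip_force: 24.2
```

send_rows(
  motion=[
    {"xyz":[35,8,0],"yaw":0,"claw":0.1},
    {"xyz":[35,8,0],"yaw":0,"claw":0.1},
    {"xyz":[35,8,0],"yaw":0,"claw":0.1},
    {"xyz":[35,8,0],"yaw":0,"claw":0.1},
    {"xyz":[35,8,0],"yaw":0,"claw":0.1},
  ],
)

```text
time: 13.08
ee_pos: [0.4723, 0.2311, 0.3867]
eef_rot: [[-0.096, 0.995, -0.001], [0.995, 0.096, -0.0], [-0.0, -0.001, -1.0]]
wrist_force: [0.6, -0.2, -0.1]
finger_gap: 0.0519
grip_force: 24.3
```

send_rows(
  motion=[
    {"xyz":[35,8,0],"yaw":0,"claw":0.1},
    {"xyz":[35,8,0],"yaw":0,"claw":0.1},
    {"xyz":[35,8,0],"yaw":0,"claw":0.1},
    {"xyz":[35,8,0],"yaw":0,"claw":0.1},
    {"xyz":[20,4,0],"yaw":0,"claw":0.1},
  ],
)

```text
time: 13.5
ee_pos: [0.4922, 0.396, 0.3858]
eef_rot: [[-0.099, 0.995, -0.002], [0.995, 0.099, -0.001], [-0.0, -0.002, -1.0]]
wrist_force: [-0.1, 0.5, -0.6]
finger_gap: 0.0523
grip_force: 24.2
```

send_rows(
  motion=[
    {"xyz":[0,0,0],"yaw":0,"claw":0.1},
    {"xyz":[0,0,0],"yaw":0,"claw":0.1},
  ],
)

```text
time: 13.67
ee_pos: [0.4927, 0.393, 0.3859]
eef_rot: [[-0.098, 0.995, -0.002], [0.995, 0.098, -0.002], [-0.002, -0.002, -1.0]]
wrist_force: [0.9, -1.2, -1.3]
finger_gap: 0.052
grip_force: 24.2
```

send_rows(
  motion=[
    {"xyz":[17,11,20],"yaw":0,"claw":0.1},
    {"xyz":[0,0,38],"yaw":0,"claw":0.1},
    {"xyz":[0,0,38],"yaw":0,"claw":0.1},
    {"xyz":[0,0,38],"yaw":0,"claw":0.1},
    {"xyz":[0,0,38],"yaw":0,"claw":0.1},
  ],
)

```text
time: 14.08
ee_pos: [0.5024, 0.4085, 0.214]
eef_rot: [[-0.094, 0.996, 0.0], [0.996, 0.094, -0.0], [-0.0, 0.0, -1.0]]
wrist_force: [0.3, 0.7, -1.4]
finger_gap: 0.0519
grip_force: 24.2
```

send_rows(
  motion=[
    {"xyz":[0,0,30],"yaw":0,"claw":0.1},
    {"xyz":[0,0,20],"yaw":0,"claw":0.1},
    {"xyz":[0,0,10],"yaw":0,"claw":0.1},
    {"xyz":[0,0,0],"yaw":0,"claw":0.1},
    {"xyz":[0,0,0],"yaw":0,"claw":0.1},
  ],
)

```text
time: 14.5
ee_pos: [0.5028, 0.4096, 0.1565]
eef_rot: [[-0.095, 0.995, 0.0], [0.995, 0.095, -0.0], [-0.0, 0.0, -1.0]]
wrist_force: [-0.1, -0.0, -0.1]
finger_gap: 0.052
grip_force: 24.3
```

send_rows(
  motion=[
    {"xyz":[0,0,0],"yaw":0,"claw":0.4},
    {"xyz":[0,0,0],"yaw":0,"claw":0.7},
    {"xyz":[0,0,0],"yaw":0,"claw":1},
    {"xyz":[0,0,0],"yaw":0,"claw":1},
    {"xyz":[0,0,-10],"yaw":0,"claw":1},
  ],
)

```text
time: 14.92
ee_pos: [0.5018, 0.4097, 0.1651]
eef_rot: [[-0.096, 0.995, -0.001], [0.995, 0.096, -0.001], [-0.001, -0.002, -1.0]]
wrist_force: [-1.0, -0.4, -0.5]
finger_gap: 0.0856
grip_force: 0.0
```

send_rows(
  motion=[
    {"xyz":[0,0,-20],"yaw":0,"claw":1},
    {"xyz":[0,0,-35],"yaw":0,"claw":1},
    {"xyz":[0,0,-35],"yaw":0,"claw":1},
    {"xyz":[0,0,-35],"yaw":0,"claw":1},
    {"xyz":[0,0,0],"yaw":0,"claw":1},
  ],
)

```text
time: 15.33
ee_pos: [0.5041, 0.411, 0.2991]
eef_rot: [[-0.096, 0.995, 0.007], [0.995, 0.096, 0.007], [0.006, 0.008, -1.0]]
wrist_force: [1.5, 0.6, -0.6]
finger_gap: 0.0856
grip_force: 0.0
```

```bash
python3 - <<'E'
from h import *
b=env.get_image("scene"); cv2.imwrite("pics/s4.png",cv2.resize(b[130:270,250:450],None,fx=4,fy=4,interpolation=cv2.INTER_CUBIC)); o=env.observe(); print(o['time'],o['ee_pos'],o['wrist_force'],o['finger_gap'],o['grip_force'])
E
```

```text
15.3833 [0.50343324 0.41064011 0.29571742] [ 0.15044207  0.27239101 -1.11488109] 0.08553095852959988 0.0
```

View pics/s4.png

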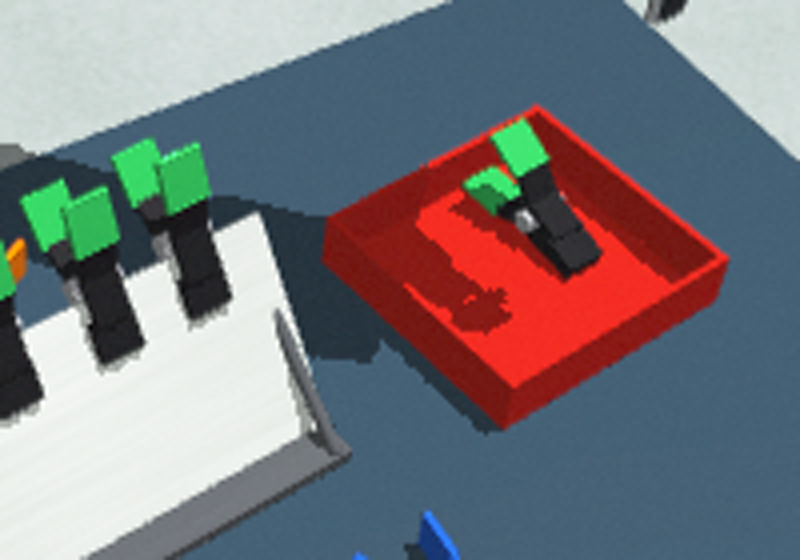

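Clip 4 lies in the tray, its hinge at about crop (525,220). Next I'll recheck clip 1 with a balanced squeeze.

send_rows(
  motion=[
    {"xyz":[-27,-8,0],"yaw":0,"claw":1},
    {"xyz":[-35,-8,0],"yaw":0,"claw":1},
    {"xyz":[-35,-8,0],"yaw":0,"claw":1},
    {"xyz":[-35,-8,0],"yaw":0,"claw":1},
    {"xyz":[-35,-8,0],"yaw":0,"claw":1},
  ],
  force=20,
)

```text
time: 15.8
ee_pos: [0.4778, 0.2382, 0.2907]
eef_rot: [[-0.096, 0.995, -0.0], [0.995, 0.096, -0.0], [-0.0, -0.0, -1.0]]
wrist_force: [0.8, 0.7, 0.3]
finger_gap: 0.0858
grip_force: 0.0
```

send_rows(
  motion=[
    {"xyz":[-35,-8,0],"yaw":0,"claw":1},
    {"xyz":[-35,-8,0],"yaw":0,"claw":1},
    {"xyz":[-35,-8,0],"yaw":0,"claw":1},
    {"xyz":[-25,-8,0],"yaw":0,"claw":1},
    {"xyz":[0,0,0],"yaw":0,"claw":1},
  ],
)

```text
time: 16.22
ee_pos: [0.4582, 0.1025, 0.291]
eef_rot: [[-0.09, 0.996, -0.001], [0.996, 0.09, -0.0], [-0.0, -0.001, -1.0]]
wrist_force: [0.5, -0.8, 0.1]
finger_gap: 0.0857
grip_force: 0.0
```

send_rows(
  motion=[
    {"xyz":[0,0,0],"yaw":0,"claw":1},
    {"xyz":[0,0,0],"yaw":0,"claw":1},
  ],
)

```text
time: 16.38
ee_pos: [0.4591, 0.1081, 0.2909]
eef_rot: [[-0.096, 0.995, -0.0], [0.995, 0.096, 0.0], [0.0, 0.0, -1.0]]
wrist_force: [0.2, 0.6, -0.9]
finger_gap: 0.0855
grip_force: 0.0
```

send_rows(
  motion=[
    {"xyz":[0,0,20],"yaw":0,"claw":1},
    {"xyz":[0,0,25],"yaw":0,"claw":1},
    {"xyz":[0,0,16],"yaw":0,"claw":1},
    {"xyz":[0,0,0],"yaw":0,"claw":0.65},
    {"xyz":[0,0,0],"yaw":0,"claw":0.65},
  ],
)

```text
time: 16.8
ee_pos: [0.4596, 0.1083, 0.2298]
eef_rot: [[-0.097, 0.995, -0.0], [0.995, 0.097, -0.001], [-0.001, -0.0, -1.0]]
wrist_force: [5.5, 0.1, -1.2]
finger_gap: 0.0708
grip_force: 2.4
```

send_rows(
  motion=[
    {"xyz":[0,0,0],"yaw":0,"claw":0.57},
    {"xyz":[0,0,0],"yaw":0,"claw":0.57},
    {"xyz":[0,0,0],"yaw":0,"claw":0.57},
  ],
)

```text
time: 17.05
ee_pos: [0.4603, 0.1084, 0.2313]
eef_rot: [[-0.097, 0.995, 0.003], [0.995, 0.097, 0.001], [0.0, 0.003, -1.0]]
wrist_force: [6.2, 0.4, -3.7]
finger_gap: 0.067
grip_force: 2.5
```

send_rows(
  motion=[
    {"xyz":[0,0,0],"yaw":0,"claw":0.5},
    {"xyz":[0,0,0],"yaw":0,"claw":0.5},
    {"xyz":[0,0,0],"yaw":0,"claw":0.5},
  ],
)

```text
time: 17.3
ee_pos: [0.4602, 0.1083, 0.2314]
eef_rot: [[-0.097, 0.995, 0.003], [0.995, 0.097, 0.001], [0.001, 0.003, -1.0]]
wrist_force: [2.2, 1.1, 6.8]
finger_gap: 0.0641
grip_force: 12.5
```

send_rows(
  motion=[
    {"xyz":[0,0,0],"yaw":0,"claw":0.44},
    {"xyz":[0,0,0],"yaw":0,"claw":0.44},
    {"xyz":[0,0,0],"yaw":0,"claw":0.44},
  ],
)

```text
time: 17.55
ee_pos: [0.4597, 0.1082, 0.2313]
eef_rot: [[-0.097, 0.995, 0.001], [0.995, 0.097, 0.001], [0.001, 0.001, -1.0]]
wrist_force: [-3.6, 0.6, 13.0]
finger_gap: 0.0626
grip_force: 19.7
```

send_rows(
  motion=[
    {"xyz":[0,-1,-1],"yaw":0,"claw":0.36},
    {"xyz":[0,0,0],"yaw":0,"claw":0.36},
    {"xyz":[0,0,0],"yaw":0,"claw":0.36},
  ],
)

```text
time: 17.8
ee_pos: [0.4583, 0.1079, 0.2316]
eef_rot: [[-0.097, 0.995, 0.0], [0.995, 0.097, 0.0], [0.0, 0.0, -1.0]]
wrist_force: [-3.7, 0.1, 8.7]
finger_gap: 0.0602
grip_force: 22.5
```

send_rows(
  motion=[
    {"xyz":[0,0,0],"yaw":0,"claw":0.48},
    {"xyz":[0,0,0],"yaw":0,"claw":0.48},
    {"xyz":[0,0,0],"yaw":0,"claw":0.48},
  ],
)

```text
time: 18.05
ee_pos: [0.4588, 0.1077, 0.2314]
eef_rot: [[-0.096, 0.995, 0.002], [0.995, 0.096, 0.0], [0.0, 0.002, -1.0]]
wrist_force: [4.7, 0.9, 5.0]
finger_gap: 0.0632
grip_force: 11.6
```

send_rows(
  motion=[
    {"xyz":[0,0,0],"yaw":0,"claw":0.52},
    {"xyz":[0,0,0],"yaw":0,"claw":0.52},
    {"xyz":[0,0,0],"yaw":0,"claw":0.52},
  ],
)

```text
time: 18.3
ee_pos: [0.4583, 0.1075, 0.231]
eef_rot: [[-0.096, 0.995, 0.0], [0.995, 0.096, 0.0], [-0.0, 0.0, -1.0]]
wrist_force: [3.9, 1.6, 4.8]
finger_gap: 0.0649
grip_force: 2.7
```

send_rows(
  motion=[
    {"xyz":[0,0,0],"yaw":0,"claw":0.75},
    {"xyz":[0,0,0],"yaw":0,"claw":1},
    {"xyz":[0,0,-15],"yaw":0,"claw":1},
    {"xyz":[0,0,-30],"yaw":0,"claw":1},
    {"xyz":[0,0,-15],"yaw":0,"claw":1},
  ],
)

```text
time: 18.72
ee_pos: [0.4578, 0.107, 0.2925]
eef_rot: [[-0.095, 0.995, -0.001], [0.995, 0.095, -0.001], [-0.001, -0.001, -1.0]]
wrist_force: [0.3, 0.7, 1.8]
finger_gap: 0.0855
grip_force: 0.0
```

send_rows(
  motion=[
    {"xyz":[-33,0,0],"yaw":0,"claw":1},
    {"xyz":[-33,0,0],"yaw":0,"claw":1},
    {"xyz":[0,0,0],"yaw":0,"claw":1},
    {"xyz":[0,0,0],"yaw":0,"claw":1},
  ],
)

```text
time: 19.05
ee_pos: [0.4639, 0.0401, 0.2906]
eef_rot: [[-0.093, 0.996, -0.002], [0.996, 0.093, -0.0], [-0.0, -0.002, -1.0]]
wrist_force: [-0.9, 0.5, 0.1]
finger_gap: 0.0851
grip_force: 0.0
```

send_rows(
  motion=[
    {"xyz":[0,0,20],"yaw":0,"claw":1},
    {"xyz":[0,0,25],"yaw":0,"claw":1},
    {"xyz":[0,0,16],"yaw":0,"claw":1},
    {"xyz":[0,0,0],"yaw":0,"claw":0.65},
    {"xyz":[0,0,0],"yaw":0,"claw":0.65},
  ],
)

```text
time: 19.47
ee_pos: [0.4642, 0.0421, 0.2296]
eef_rot: [[-0.096, 0.995, -0.002], [0.995, 0.096, -0.001], [-0.001, -0.002, -1.0]]
wrist_force: [2.7, -0.2, -0.0]
finger_gap: 0.0707
grip_force: 0.8
```

send_rows(
  motion=[
    {"xyz":[0,0,0],"yaw":0,"claw":0.5},
    {"xyz":[0,0,0],"yaw":0,"claw":0.5},
    {"xyz":[0,0,0],"yaw":0,"claw":0.5},
  ],
)

```text
time: 19.72
ee_pos: [0.4647, 0.0419, 0.2307]
eef_rot: [[-0.096, 0.995, 0.001], [0.995, 0.096, 0.0], [0.0, 0.001, -1.0]]
wrist_force: [0.9, 0.3, 0.4]
finger_gap: 0.0639
grip_force: 3.8
```

send_rows(
  motion=[
    {"xyz":[0,-1,-1],"yaw":0,"claw":0.36},
    {"xyz":[0,0,0],"yaw":0,"claw":0.36},
    {"xyz":[0,0,0],"yaw":0,"claw":0.36},
  ],
)

```text
time: 19.97
ee_pos: [0.4626, 0.0416, 0.2311]
eef_rot: [[-0.096, 0.995, -0.002], [0.995, 0.096, 0.0], [0.0, -0.002, -1.0]]
wrist_force: [-7.0, 0.7, 3.1]
finger_gap: 0.0582
grip_force: 12.4
```

send_rows(
  motion=[
    {"xyz":[0,0,0],"yaw":0,"claw":0.48},
    {"xyz":[0,0,0],"yaw":0,"claw":0.48},
    {"xyz":[0,0,0],"yaw":0,"claw":0.48},
  ],
)

```text
time: 20.22
ee_pos: [0.4637, 0.0416, 0.2313]
eef_rot: [[-0.096, 0.995, 0.001], [0.995, 0.096, 0.0], [0.0, 0.001, -1.0]]
wrist_force: [0.3, -0.1, 2.0]
finger_gap: 0.0634
grip_force: 1.2
```

Clip 2 is weak: 3.8 N where clip 1 gave 12.5 N. Clip 3's readings match clip 1's, so both are sound. I'll take clip 2 off.

send_rows(
  motion=[
    {"xyz":[0,-2,0],"yaw":0,"claw":0.3},
    {"xyz":[0,-1,0],"yaw":0,"claw":0.2},
    {"xyz":[0,0,0],"yaw":0,"claw":0.1},
    {"xyz":[0,0,0],"yaw":0,"claw":0.1},
  ],
  force=25,
)

```text
time: 20.55
ee_pos: [0.4593, 0.0412, 0.2305]
eef_rot: [[-0.096, 0.995, -0.003], [0.995, 0.096, -0.0], [0.0, -0.003, -1.0]]
wrist_force: [-8.5, -1.0, 2.8]
finger_gap: 0.0516
grip_force: 21.6
```

send_rows(
  motion=[
    {"xyz":[0,-3,-4],"yaw":0,"claw":0.1},
    {"xyz":[0,-5,-7],"yaw":0,"claw":0.1},
    {"xyz":[0,-6,-9],"yaw":0,"claw":0.1},
    {"xyz":[0,0,0],"yaw":0,"claw":0.1},
  ],
)

```text
time: 20.88
ee_pos: [0.4464, 0.0398, 0.2526]
eef_rot: [[-0.096, 0.995, 0.002], [0.995, 0.096, 0.001], [0.001, 0.002, -1.0]]
wrist_force: [0.3, -0.2, 2.6]
finger_gap: 0.0473
grip_force: 0.9
```

```bash
python3 - <<'E'
from h import *
b=env.get_image("scene"); cv2.imwrite("pics/s5.png",cv2.resize(b[120:260,180:360],None,fx=4.2,fy=4.2,interpolation=cv2.INTER_CUBIC)); o=env.observe(); print(o['time'],o['ee_pos'],o['wrist_force'],o['finger_gap'],o['grip_force'])
E
```

```text
20.9333 [0.44664025 0.04001285 0.25201024] [-0.17779847 -0.39601142  2.08059294] 0.04731913141460872 1.0152705030486686
```

View pics/s5.png

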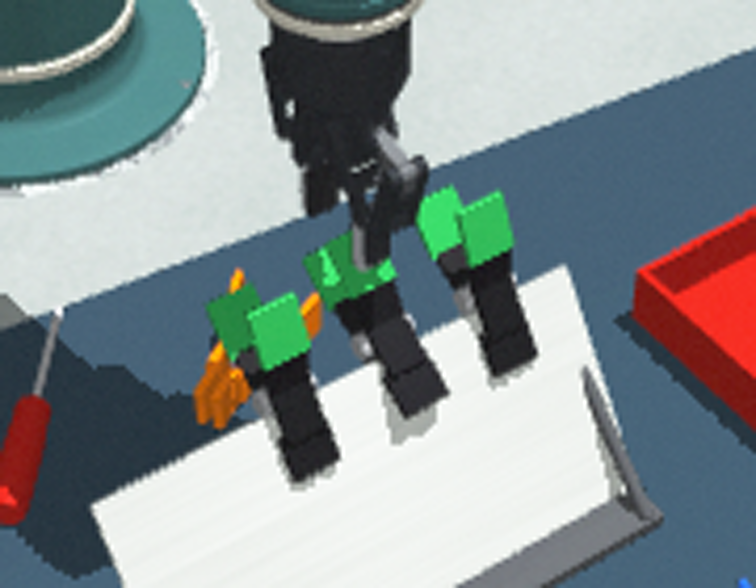

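The fingers slipped up clip 2's pads, and its front jaw at about (415,390) stands slightly off the strip. I'll open, rise and check how it sits.

send_rows(
  motion=[
    {"xyz":[0,3,0],"yaw":0,"claw":0.3},
    {"xyz":[0,3,0],"yaw":0,"claw":0.6},
    {"xyz":[0,3,0],"yaw":0,"claw":1},
    {"xyz":[0,0,0],"yaw":0,"claw":1},
    {"xyz":[0,0,-15],"yaw":0,"claw":1},
  ],
  force=20,
)

```text
time: 21.35
ee_pos: [0.4547, 0.0407, 0.2638]
eef_rot: [[-0.096, 0.995, -0.004], [0.995, 0.096, -0.002], [-0.001, -0.004, -1.0]]
wrist_force: [-0.2, 0.5, -0.6]
finger_gap: 0.0854
grip_force: 0.0
```

send_rows(
  motion=[
    {"xyz":[0,0,-25],"yaw":0,"claw":1},
    {"xyz":[35,-35,-20],"yaw":0,"claw":1},
    {"xyz":[35,-35,0],"yaw":0,"claw":1},
    {"xyz":[35,0,0],"yaw":0,"claw":1},
    {"xyz":[35,0,0],"yaw":0,"claw":1},
  ],
)

```text
time: 21.77
ee_pos: [0.3855, 0.1626, 0.3069]
eef_rot: [[-0.095, 0.995, 0.0], [0.995, 0.095, 0.001], [0.001, 0.0, -1.0]]
wrist_force: [1.6, 0.5, 1.1]
finger_gap: 0.0854
grip_force: 0.0
```

```bash
python3 - <<'E'
from h import *
for n in("scene","top"):
    b=env.get_image(n); cv2.imwrite(f"pics/{n}6.png",b)
    print(n); [print(x) for x in blobs(b,(45,120,40),(80,255,255))[0]]
    if n=="scene": cv2.imwrite("pics/s6.png",cv2.resize(b[120:260,180:360],None,fx=4.2,fy=4.2,interpolation=cv2.INTER_CUBIC))
o=env.observe(); print(o['time'],o['ee_pos'])
E
```

```text
scene
([379.6, 166.8], [373, 160, 14, 15, 127])
([290.0, 173.2], [277, 164, 26, 20, 320])
([372.7, 176.8], [366, 172, 15, 12, 97])
([266.9, 183.7], [254, 174, 26, 21, 330])
([241.2, 197.0], [229, 187, 25, 22, 342])
top
([294.6, 227.9], [288, 223, 15, 10, 123])
([259.1, 232.8], [252, 228, 15, 10, 125])
([226.6, 236.3], [219, 232, 15, 9, 119])
([296.6, 248.0], [289, 241, 16, 15, 191])
([110.2, 252.4], [102, 243, 21, 20, 211])
([261.6, 252.8], [254, 246, 16, 15, 204])
([230.4, 255.9], [223, 249, 15, 14, 184])
21.8667 [0.38587481 0.16590434 0.3063962 ]
```

View pics/s6.png

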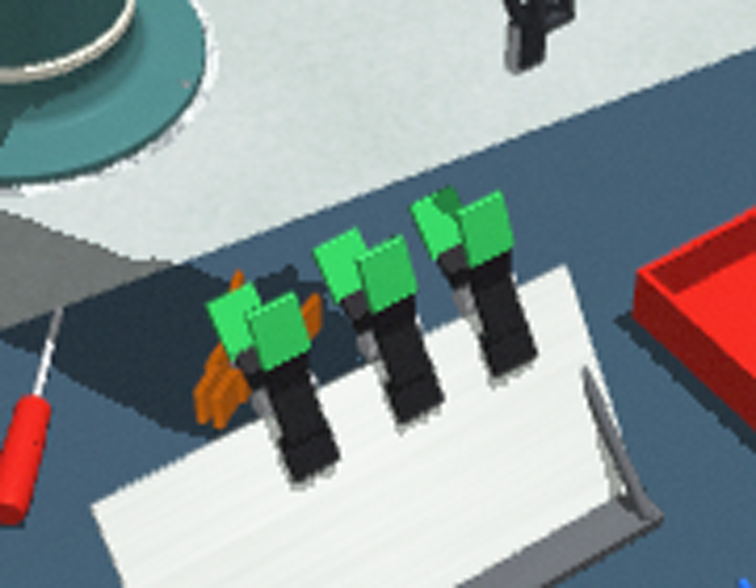

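Clip 2 has snapped back onto the strip within about 2 mm of where it was, with its pads near crop (365,270). I'll grip it again, deeper and better centred.

send_rows(
  motion=[
    {"xyz":[-33,16,0],"yaw":0,"claw":1},
    {"xyz":[-33,17,0],"yaw":0,"claw":1},
    {"xyz":[-33,16,0],"yaw":0,"claw":1},
    {"xyz":[-32,16,0],"yaw":0,"claw":1},
    {"xyz":[0,0,0],"yaw":0,"claw":1},
  ],
)

```text
time: 22.28
ee_pos: [0.4664, 0.0318, 0.3064]
eef_rot: [[-0.089, 0.996, 0.001], [0.996, 0.089, -0.002], [-0.002, 0.0, -1.0]]
wrist_force: [0.5, -0.7, -0.4]
finger_gap: 0.0855
grip_force: 0.0
```

send_rows(
  motion=[
    {"xyz":[0,0,0],"yaw":0,"claw":1},
    {"xyz":[0,0,0],"yaw":0,"claw":1},
  ],
)

```text
time: 22.45
ee_pos: [0.4639, 0.0375, 0.306]
eef_rot: [[-0.096, 0.995, -0.001], [0.995, 0.096, -0.0], [-0.0, -0.001, -1.0]]
wrist_force: [0.6, 0.4, -0.2]
finger_gap: 0.0857
grip_force: 0.0
```

send_rows(
  motion=[
    {"xyz":[4,0,20],"yaw":0,"claw":1},
    {"xyz":[0,0,30],"yaw":0,"claw":1},
    {"xyz":[0,0,22],"yaw":0,"claw":1},
    {"xyz":[0,0,9],"yaw":0,"claw":1},
    {"xyz":[0,0,0],"yaw":0,"claw":0.65},
  ],
)

```text
time: 22.87
ee_pos: [0.4629, 0.0421, 0.2241]
eef_rot: [[-0.097, 0.995, -0.003], [0.995, 0.097, -0.001], [-0.001, -0.003, -1.0]]
wrist_force: [2.4, 0.9, -0.2]
finger_gap: 0.0755
grip_force: 1.1
```

send_rows(
  motion=[
    {"xyz":[0,0,0],"yaw":0,"claw":0.55},
    {"xyz":[0,0,0],"yaw":0,"claw":0.5},
    {"xyz":[0,0,0],"yaw":0,"claw":0.5},
  ],
)

```text
time: 23.12
ee_pos: [0.4641, 0.0416, 0.2266]
eef_rot: [[-0.096, 0.995, 0.001], [0.995, 0.096, 0.001], [0.0, 0.001, -1.0]]
wrist_force: [-0.0, 0.6, 0.2]
finger_gap: 0.064
grip_force: 8.2
```

send_rows(
  motion=[
    {"xyz":[0,0,0],"yaw":0,"claw":0.4},
    {"xyz":[0,0,0],"yaw":0,"claw":0.4},
    {"xyz":[0,0,0],"yaw":0,"claw":0.4},
  ],
)

```text
time: 23.37
ee_pos: [0.4637, 0.0416, 0.2259]
eef_rot: [[-0.096, 0.995, 0.0], [0.995, 0.096, 0.0], [0.0, 0.0, -1.0]]
wrist_force: [-5.4, 0.7, 6.6]
finger_gap: 0.0602
grip_force: 14.1
```

send_rows(
  motion=[
    {"xyz":[0,0,0],"yaw":0,"claw":0.3},
    {"xyz":[0,0,0],"yaw":0,"claw":0.3},
    {"xyz":[0,0,0],"yaw":0,"claw":0.3},
  ],
)

```text
time: 23.62
ee_pos: [0.4628, 0.0415, 0.2256]
eef_rot: [[-0.096, 0.995, -0.002], [0.995, 0.096, 0.0], [0.001, -0.002, -1.0]]
wrist_force: [-13.2, 0.6, 12.0]
finger_gap: 0.0577
grip_force: 19.4
```

send_rows(
  motion=[
    {"xyz":[0,-2,-1],"yaw":0,"claw":0.25},
    {"xyz":[0,0,0],"yaw":0,"claw":0.25},
    {"xyz":[0,0,0],"yaw":0,"claw":0.25},
  ],
)

```text
time: 23.87
ee_pos: [0.4614, 0.0411, 0.2266]
eef_rot: [[-0.096, 0.995, -0.001], [0.995, 0.096, -0.0], [0.0, -0.001, -1.0]]
wrist_force: [-6.7, -1.5, 4.1]
finger_gap: 0.0548
grip_force: 19.5
```

send_rows(
  motion=[
    {"xyz":[0,-1.5,0],"yaw":0,"claw":0.2},
    {"xyz":[0,0,0],"yaw":0,"claw":0.2},
    {"xyz":[0,0,0],"yaw":0,"claw":0.2},
  ],
  force=25,
)

```text
time: 24.12
ee_pos: [0.4608, 0.0411, 0.2268]
eef_rot: [[-0.096, 0.995, 0.001], [0.995, 0.096, 0.0], [-0.0, 0.001, -1.0]]
wrist_force: [1.1, 0.7, 4.2]
finger_gap: 0.0537
grip_force: 24.8
```

Balanced, at the stop. Lift along the slope.

send_rows(
  motion=[
    {"xyz":[0,-3,-4],"yaw":0,"claw":0.15},
    {"xyz":[0,-4,-6],"yaw":0,"claw":0.15},
    {"xyz":[0,-5,-7],"yaw":0,"claw":0.15},
    {"xyz":[0,0,0],"yaw":0,"claw":0.15},
  ],
)

```text
time: 24.45
ee_pos: [0.4477, 0.0398, 0.2448]
eef_rot: [[-0.096, 0.995, 0.001], [0.995, 0.096, 0.001], [0.0, 0.001, -1.0]]
wrist_force: [0.3, 0.2, 0.9]
finger_gap: 0.0533
grip_force: 23.8
```

send_rows(
  motion=[
    {"xyz":[0,-9,-13],"yaw":0,"claw":0.1},
    {"xyz":[0,-9,-13],"yaw":0,"claw":0.1},
    {"xyz":[0,-9,-14],"yaw":0,"claw":0.1},
    {"xyz":[0,-9,-14],"yaw":0,"claw":0.1},
    {"xyz":[0,0,-15],"yaw":0,"claw":0.1},
  ],
)

```text
time: 24.87
ee_pos: [0.4109, 0.0362, 0.313]
eef_rot: [[-0.096, 0.995, -0.001], [0.995, 0.096, 0.0], [0.0, -0.001, -1.0]]
wrist_force: [0.5, 0.7, -0.2]
finger_gap: 0.053
grip_force: 24.2
```

send_rows(
  motion=[
    {"xyz":[0,0,-25],"yaw":0,"claw":0.1},
    {"xyz":[0,0,-25],"yaw":0,"claw":0.1},
    {"xyz":[0,0,-25],"yaw":0,"claw":0.1},
    {"xyz":[0,0,0],"yaw":0,"claw":0.1},
  ],
)

```text
time: 25.2
ee_pos: [0.4133, 0.0364, 0.3916]
eef_rot: [[-0.096, 0.995, 0.005], [0.995, 0.096, 0.002], [0.002, 0.005, -1.0]]
wrist_force: [0.8, 0.6, 0.4]
finger_gap: 0.0536
grip_force: 24.2
```

```bash
python3 - <<'E'
from h import *
b=env.get_image("scene"); o=env.observe(); print(o['time'],o['ee_pos'],o['wrist_force'],o['finger_gap'],o['grip_force'])
[print(x) for x in blobs(b,(45,120,40),(80,255,255))[0]]
E
```

```text
25.25 [0.41285341 0.03647774 0.38938621] [-0.63344995 -0.91278856 -0.89233679] 0.05313921849527553 24.155375096015632
([248.3, 121.5], [240, 112, 16, 21, 217])
([379.6, 166.8], [373, 160, 14, 15, 127])
([290.0, 173.2], [277, 164, 26, 20, 322])
([372.7, 176.8], [366, 172, 15, 12, 98])
([241.2, 197.2], [229, 187, 25, 22, 329])
```

send_rows(
  motion=[
    {"xyz":[20,10,0],"yaw":0,"claw":0.1},
    {"xyz":[32,14,0],"yaw":0,"claw":0.1},
    {"xyz":[32,14,0],"yaw":0,"claw":0.1},
    {"xyz":[32,14,0],"yaw":0,"claw":0.1},
    {"xyz":[32,14,0],"yaw":0,"claw":0.1},
  ],
)

```text
time: 25.67
ee_pos: [0.4639, 0.1916, 0.3865]
eef_rot: [[-0.096, 0.995, -0.001], [0.995, 0.096, -0.0], [-0.0, -0.001, -1.0]]
wrist_force: [0.2, -0.8, -0.8]
finger_gap: 0.0532
grip_force: 24.2
```

send_rows(
  motion=[
    {"xyz":[32,15,0],"yaw":0,"claw":0.1},
    {"xyz":[32,15,0],"yaw":0,"claw":0.1},
    {"xyz":[32,15,0],"yaw":0,"claw":0.1},
    {"xyz":[31,14,0],"yaw":0,"claw":0.1},
    {"xyz":[0,0,0],"yaw":0,"claw":0.1},
  ],
)

```text
time: 26.08
ee_pos: [0.5101, 0.3281, 0.3849]
eef_rot: [[-0.102, 0.995, -0.002], [0.995, 0.101, -0.001], [-0.001, -0.003, -1.0]]
wrist_force: [-0.1, 1.0, -0.7]
finger_gap: 0.0516
grip_force: 24.0
```

send_rows(
  motion=[
    {"xyz":[0,0,0],"yaw":0,"claw":0.1},
    {"xyz":[0,0,0],"yaw":0,"claw":0.1},
  ],
)

```text
time: 26.25
ee_pos: [0.5104, 0.3215, 0.3865]
eef_rot: [[-0.095, 0.995, -0.001], [0.995, 0.095, -0.001], [-0.001, -0.001, -1.0]]
wrist_force: [0.0, -0.3, 0.2]
finger_gap: 0.0516
grip_force: 24.0
```

send_rows(
  motion=[
    {"xyz":[0,0,20],"yaw":0,"claw":0.1},
    {"xyz":[0,0,38],"yaw":0,"claw":0.1},
    {"xyz":[0,0,38],"yaw":0,"claw":0.1},
    {"xyz":[0,0,38],"yaw":0,"claw":0.1},
    {"xyz":[0,0,38],"yaw":0,"claw":0.1},
  ],
)

```text
time: 26.67
ee_pos: [0.5103, 0.3207, 0.2143]
eef_rot: [[-0.094, 0.996, 0.001], [0.996, 0.094, 0.0], [0.0, 0.001, -1.0]]
wrist_force: [1.7, 1.0, -0.7]
finger_gap: 0.0514
grip_force: 24.0
```

send_rows(
  motion=[
    {"xyz":[0,0,30],"yaw":0,"claw":0.1},
    {"xyz":[0,0,20],"yaw":0,"claw":0.1},
    {"xyz":[0,0,10],"yaw":0,"claw":0.1},
    {"xyz":[0,0,0],"yaw":0,"claw":0.1},
    {"xyz":[0,0,0],"yaw":0,"claw":0.1},
  ],
)

```text
time: 27.08
ee_pos: [0.5109, 0.3217, 0.1564]
eef_rot: [[-0.095, 0.995, 0.001], [0.995, 0.095, 0.0], [0.0, 0.001, -1.0]]
wrist_force: [-0.2, 0.3, -1.0]
finger_gap: 0.0518
grip_force: 24.2
```

send_rows(
  motion=[
    {"xyz":[0,0,0],"yaw":0,"claw":0.4},
    {"xyz":[0,0,0],"yaw":0,"claw":0.7},
    {"xyz":[0,0,0],"yaw":0,"claw":1},
    {"xyz":[0,0,0],"yaw":0,"claw":1},
    {"xyz":[0,0,-10],"yaw":0,"claw":1},
  ],
)

```text
time: 27.5
ee_pos: [0.51, 0.3219, 0.1648]
eef_rot: [[-0.096, 0.995, -0.001], [0.995, 0.096, -0.001], [-0.001, -0.002, -1.0]]
wrist_force: [0.3, -0.8, -0.5]
finger_gap: 0.0856
grip_force: 0.0
```

send_rows(
  motion=[
    {"xyz":[0,0,-20],"yaw":0,"claw":1},
    {"xyz":[0,0,-35],"yaw":0,"claw":1},
    {"xyz":[0,0,-35],"yaw":0,"claw":1},
    {"xyz":[0,0,-35],"yaw":0,"claw":1},
    {"xyz":[0,-35,-20],"yaw":0,"claw":1},
  ],
)

```text
time: 27.92
ee_pos: [0.4797, 0.3184, 0.3152]
eef_rot: [[-0.092, 0.996, 0.006], [0.996, 0.092, 0.002], [0.002, 0.006, -1.0]]
wrist_force: [0.5, 1.0, 1.6]
finger_gap: 0.0854
grip_force: 0.0
```

send_rows(
  motion=[
    {"xyz":[0,-40,0],"yaw":0,"claw":1},
    {"xyz":[0,-40,0],"yaw":0,"claw":1},
    {"xyz":[0,-40,0],"yaw":0,"claw":1},
    {"xyz":[0,0,0],"yaw":0,"claw":1},
    {"xyz":[0,0,0],"yaw":0,"claw":1},
  ],
)

```text
time: 28.33
ee_pos: [0.3549, 0.3075, 0.3118]
eef_rot: [[-0.098, 0.995, 0.001], [0.995, 0.098, 0.002], [0.002, 0.001, -1.0]]
wrist_force: [0.4, -0.9, 0.7]
finger_gap: 0.0852
grip_force: 0.0
```

```bash
python3 - <<'E'
from h import *
for n in("scene","top"):
    b=env.get_image(n); cv2.imwrite(f"pics/{n}7.png",b); print(n)
    for c,s in blobs(b,(45,120,40),(80,255,255))[0]: print(c,s,onz(n,*c,.05).round(3))
    # grey barrels / black bodies inside tray area
    t=np.array([.522,.368]); a=np.radians(8)
    for c,s in blobs(b,(0,0,0),(180,255,55),30)[0]:
        p=onz(n,*c,.03)
        if np.abs(p[:2]-t).max()<.11: print(" dark",c,s,p.round(3))
o=env.observe(); print(o['time'],o['ee_pos'])
E
```

```text
scene
[379.6, 166.8] [373, 160, 14, 15, 127] [0.455 0.412 0.05 ]
[289.8, 173.1] [277, 164, 26, 20, 337] [0.355 0.174 0.05 ]
[352.8, 184.4] [342, 173, 21, 24, 234] [0.477 0.305 0.05 ]
[372.7, 176.8] [366, 172, 15, 12, 99] [0.479 0.371 0.05 ]
[241.3, 197.1] [229, 187, 25, 22, 338] [0.373 0.013 0.05 ]
 dark [387.5, 185.3] [374, 171, 26, 28, 296] [0.512 0.402 0.03 ]
 dark [364.5, 198.8] [351, 184, 26, 29, 297] [0.523 0.315 0.03 ]
top
[294.6, 228.0] [288, 223, 15, 10, 119] [ 0.507 -0.034  0.05 ]
[226.6, 236.3] [219, 232, 15, 9, 119] [0.49  0.127 0.05 ]
[147.9, 247.2] [140, 237, 19, 21, 202] [0.468 0.313 0.05 ]
[110.5, 252.4] [102, 243, 21, 20, 225] [0.457 0.403 0.05 ]
[296.7, 248.0] [289, 242, 16, 13, 178] [ 0.46  -0.038  0.05 ]
[230.0, 256.1] [223, 249, 15, 15, 190] [0.444 0.119 0.05 ]
28.4333 [0.35686329 0.30741985 0.31139075]
```

```bash
python3 -c "
from bench import env
print(env.close_job())"
```

```text
the job is handed in; nothing more can be done
None
```

I handed the job in: the two weak clips (second and fourth from the tray side) lie in the red tray, the two sound clips are still on the strip where they were, and the arm never came near the switch, screwdriver or tester.

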